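Switch off the shaker and open the specimen jar

TASK

Flip the bench shaker's toggle switch over to off (leaning towards the shaker's front), and only then unscrew the tight cap of the square jar that stands braced in the shaker's nest: turn it anticlockwise, stop turning soon after its threads come free (they let go after about 50 degrees; do not go past 80), and lift it straight up without lifting the jar out of its nest. The program finishes while still holding the cap in the gripper, level and centred just above the open jar, its lower edge about 2 cm clear of the mouth; do not put it down or let go, and leave everything else on the bench where it is.

Things in the scene. Friction and masses are not known exactly. Their poses are not given: they have to be found in the camera images.
- shaker: White bench shaker, fixed, 200 (x) x 310 (y) mm, flat deck 55 mm above the bench. Origin: centre of its underside; x points from its front (dark panel) to its rear, y to its left, z up. An aluminium square nest (inner width 68 mm, walls 6 mm thick, 26 mm high above the deck) is centred at x = 0, y = +80 mm; the toggle switch is at x = 0, y = -90 mm.
- toggle (a joint): Angle (rad) of the switch lever, hinged along the shaker's y axis 63 mm above the bench: +0.5 = on, leaning to the shaker's rear (+x), as it starts; -0.5 = off, leaning to the front (-x); 0 = upright. Over-centre: it snaps to whichever end is nearer; about 2 N sideways at the tip throws it over; its end stops are rigid.
- toggle_tip (a point): Tip of the toggle lever: black round grip 16 mm across and 22 mm long at the end of a steel rod 10 mm across; the tip is 56 mm from the hinge line (112 mm above the bench when leaning, 119 mm upright). Low black cheeks, 14 mm above the deck, flank its foot in +-y.
- jar_mouth (a point): Centre of the mouth rim of the square amber jar, z up. The rim is 102 mm above the jar's underside (157 mm above the bench). Below it a round neck 40 mm across with three short thread ramps runs down to the shoulder, 31 mm below the rim. A sprung rubber seal in the mouth pushes the closed cap up with about 10 N; once the cap is off it stands up to 6 mm proud of the rim.
- jar: The square amber jar, loose: body 66 x 66 x 66 mm below a round shoulder and neck; about 0.65 kg. Origin: centre of its underside, on the shaker's deck; z up. The nest keeps it from turning (1 mm play all round) but not from being lifted: if the cap is pulled up before its threads are free, the jar comes up with it.
- cap_mid (a point): Centre, half-way up, of the black ribbed screw cap, 56 mm across, 28 mm high, 45 g, open below (skirt 24 mm deep). Closed: centre 8 mm below the rim, lower edge 9 mm above the shoulder, axes as the jar's. Right-hand thread: turned anticlockwise from above it rises about 2 mm by itself and is free after about 50 degrees (0.87 rad); first needs about 0.5 N m. Clockwise it meets a stop.
- mount_a: Specimen mount, black puck 30 mm across, 16 mm high, on the shaker's deck near its front edge. Leave alone. Origin: centre of its underside.
- mount_b: The other such puck, on the deck near its rear edge. Leave alone. Origin: centre of its underside.
- remote: Black remote control, 45 x 130 x 18 mm, on the bench at the left. Leave alone. Origin: centre of its underside.
- round_jar: Round white closed jar, 60 mm across, 85 mm high, on the bench at the left. Leave alone. Origin: centre of its underside.
- sample_case: Grey sample case, 100 x 140 x 30 mm, on the bench at the right. Leave alone. Origin: centre of its underside.
- dish: Shallow glass dish, 90 mm across, 16 mm high, on the bench at the right. Leave alone. Origin: centre of its underside.
- eyepiece: Black microscope eyepiece, 34 mm across, 58 mm high, on the bench at the left, farthest from the robot. Leave alone. Origin: centre of its underside.
Not all that is in view belongs to the job. What is shaped like the part that bears cap_mid but pink is not meant. Of the things that look like the jar, the larger one is meant.

How it is judged (in metres and radians):
On the way, in this order (a step that is already met when the one before it is completed fails the run):
1. the toggle is thrown to off while the cap is still closed (value of joint toggle below -0.35 rad and z of cap_mid in the frame of jar_mouth below -0.004 m and angle between the x axis of cap_mid and the x axis of jar_mouth, either way round below 0.25 rad), for 0.2 s.
2. the cap has been turned until its threads are free, still over the jar (value of joint toggle below -0.35 rad and angle between the x axis of cap_mid and the x axis of jar_mouth, either way round above 0.7 rad and horizontal distance between cap_mid and jar_mouth below 0.015 m), for 0.1 s.
At the end, for the whole second after the job is handed in: Toggle off (below -0.35 rad); jar seated (mouth within 6 mm of its start, upright within 0.06 rad); cap in the fingers, at rest, clear of the jar, level within 0.2 rad, centred over the mouth within 15 mm, its lower edge 6 to 50 mm above the rim (value of joint toggle below -0.35 rad and z of cap_mid in the frame of jar_mouth between 0.02 and 0.064 m and horizontal distance between cap_mid and jar_mouth below 0.015 m and angle between cap_mid's own z axis and vertical below 0.2 rad and contact force between the fingers and cap above 1 N and contact force between cap and jar below 0.05 N and linear speed of cap below 0.02 m/s and angle between jar_mouth's own z axis and vertical below 0.06 rad and distance of jar_mouth from where it was at the start of the episode below 0.006 m and height (world z) of cap_mid above 0.17 m); the arm keeps its last pose, push and grip.
It fails at once if the jar is lifted more than 15 mm or dragged from its nest (distance of jar_mouth from where it was at the start of the episode above 0.015 m).
It fails at once if the cap is turned on well past the point where it is free (more than 80 degrees) (angle between the x axis of cap_mid and the x axis of jar_mouth, either way round above 1.42 rad).
It fails at once if a bystander is pushed more than 30 mm (distance of any of mount_a, mount_b, remote, round_jar, sample_case, dish, eyepiece from where it was at the start of the episode above 0.03 m).
It also fails if it takes over 48 s, if anything falls off the work surface, if the arm or the gripper's body presses on something with over 40 N, if the wrist force passes 120 N, or if a joint passes its speed limit or range.

ROBOT

A 6-joint arm with a two-finger parallel gripper is mounted at the origin on the work surface. World frame = base frame: x ahead of the robot, y to its left, z up, the work surface at z = 0. Lengths are in m, angles in degrees, forces in N, time in s.
With the tool pointing down it reaches from about 0.4 to 0.825 m from the base axis. Payload 7 kg.
Tool frame: the origin (TCP) lies midway between the tips of the shut fingers; the grasp point (between the pads) lies 19 mm behind it (ctrl.grasp_offset is the distance from the TCP to the grasp point, in m); z points along the fingers, x is the direction in which the jaws open and shut, and the axes are right-handed (so a half turn about z gives the same grasp; the last joint's range is limited). The gripper opens to 88 mm and grips with 3 to 60 N. Pads are 19 mm wide; open, the fingers measure 130 mm over their backs; the gripper's body (78 mm by 193 mm) begins 47 mm behind the grasp point.
Start: joints at [81.194, 20.546, 0.682, 0, -70.136, -16.507], TCP at [0.289, 0.61, 0.227] pointing down, gripper open.
Joint ranges: [-176.03, 176.03], [-82.01, 121.73], [-58.28, 71.71], [-173.87, 95.51], [-174.79, -0.11], [-173.66, 173.66]. Speed limits (degrees/s): [136.94, 136.94, 172.46, 180, 180, 180].

INTERFACE

Orientations are given as [roll, pitch, yaw] about the fixed x, y, z axes, in that order (R = Rz(yaw) Ry(pitch) Rx(roll)).
In Python, from plant import sensors, snapshot, order, ctrl gives the robot as it stands.
- The arm moves only by the tool send_rows, never from a script. Its argument "commands" is a list of rows, each a list of 3 entries, a list of its own where there are three numbers: the closure, from 0 (fully open) to 1 (shut), then the shift along the world's x, y, z in units of 0.25 m (1.0 is 0.25 m), then the turn, a rotation vector about the world's x, y, z in units of 360 degrees (1.0 is 360 degrees). In form: [[hand, [x, y, z], [ax, ay, az]], ...]. A call has 1 to 12 rows; each row shifts and turns the pose as measured when the row begins; what a row does not reach is not made up. A row lasts 1/10 s, in which the tool goes at most 50 mm and 8.59 degrees, less where a joint would pass 70% of its speed; a pose out of reach is approached as far as the arm can. A call with a number of a shift or a turn outside -1 to 1 is refused whole. A call with a gripper value outside its range is refused whole. The fingers move at their own pace and stop on an object; the grip force is fixed at half the most. Time passes only in rows, so rows that do not move let the fingers close. It gives the time, the measured TCP pose, the force and the opening at its end, in the units of the state.
- sensors.get_obs(): the state, without advancing time (a new reading comes with each control period).
- snapshot(name): name is "scene" or "top"; returns a dict with "color" (384x512x3 uint8, blue, green, red), "z_map" (384x512 float32, m along the optical axis (not along the pixel's ray), 0 where there is no reading), "mtx" (3x3 intrinsics, pixels), "xyz" and "attitude" of the camera in the world. Camera axes: x right, y down, z forward; pixel columns grow to the right and rows downward; lengths in m; the calibration is good to about 2 mm. A picture is of the moment at which its call begins.
- order.close_job(): hands the job in, once; it reports no verdict.
The state is a dict: "clock": time; "joint_pos": joint angles; "qvel": joint speeds; "tau": joint torques, N m; "tool_pos": TCP position; "orientation": TCP orientation; "force": force on the tool from outside, world axes, zero at the start; "moment": the same for the moment, N m; "opening": finger opening in m.
Only numpy, scipy, OpenCV 4.12 (cv2) and the standard library are available. Lean on these libraries where they do the work, as an engineer would, in place of code of your own. Each camera call takes 0.05 s, during which the arm holds its last target.

## Working session

There is one attempt and no reset: what is moved stays moved. The work goes in short steps, Python scripts to look and compute and a tool call to move; the robot and the scene stay as the last step left them, time stands still between calls to the robot, and variables do not carry over. Pictures are saved under pics/ and viewed, and the job is handed in when it is done.

Besides the shell and the picture viewer there is one more tool, called by a JSON object that holds its "method" and its "body". send_rows: Moves the arm, as the interface text tells. Its arguments: {"type":"object","properties":{"commands":{"type":"array","items":{"type":"array"}}},"required":["commands"]}

```bash
ls; mkdir -p pics
python3 - <<'E'
from plant import sensors, snapshot, order, ctrl
import cv2, numpy as np
print(sensors.get_obs(), ctrl.grasp_offset)
for n in("scene","top"):
    s=snapshot(n); cv2.imwrite(f"pics/{n}0.png",s["color"]); print(n,s["mtx"],s["xyz"],s["attitude"])
    np.savez(f"{n}0.npz",**s)
E
```

```text
pics
{'clock': 0.0, 'joint_pos': array([ 8.11940046e+01,  2.05904123e+01,  6.33057931e-01, -1.96747173e-02,
       -7.01367149e+01, -1.65055345e+01]), 'qvel': array([-0.14694219,  0.0217164 ,  0.13678931,  0.08242944, -0.05424261,
       -0.11227221]), 'tau': array([ 1.12585494e-03, -5.82714951e+01,  2.93047857e+01,  6.99664369e+00,
        6.93904716e-03, -1.66024356e-04]), 'tool_pos': array([0.28841974, 0.60972318, 0.22563021]), 'orientation': array([-1.79991005e+02, -9.54479267e-02, -1.15318238e+02]), 'force': array([ 0.28107288, -0.66912095, -0.37579084]), 'moment': array([0.0043407 , 0.00848677, 0.02801612]), 'opening': 0.08797830216269999} 0.0188
scene [[499.55646072   0.         247.87277942]
 [  0.         499.55646072 191.83924975]
 [  0.           0.           1.        ]] [1.29063384 1.02057021 1.10041339] [-126.98090356   -0.69911968  143.16612819]
top [[487.33682405   0.         246.9079671 ]
 [  0.         487.33682405 189.34641775]
 [  0.           0.           1.        ]] [ 0.24743395 -0.00642925  1.9823336 ] [-1.72583282e+02 -1.53175789e-01 -8.95264320e+01]
```

View pics/scene0.png

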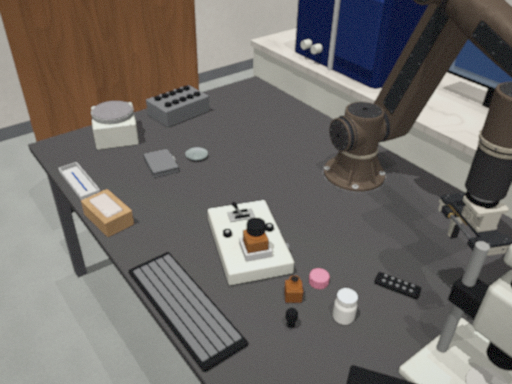

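View pics/top0.png

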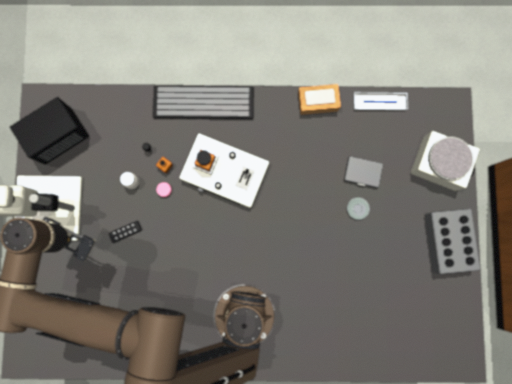

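The scene view shows the shaker at about (250,240) with the jar and its black cap at (256,230) and the toggle at (238,210). In the top view the shaker is at (224,170), the cap at (204,158) and the toggle at (245,178). Next I'll take enlarged crops.

```bash
cat > h.py <<'E'
import numpy as np, cv2
from scipy.spatial.transform import Rotation as Ro
def cam(s): return Ro.from_euler('xyz',s['attitude'],degrees=True).as_matrix(), np.array(s['xyz'])
def ray(s,u,v,z):
    R,t=cam(s); d=R@np.linalg.inv(s['mtx'])@np.array([u,v,1.]); return t+d*(z-t[2])/d[2]
def dep(s,u,v):
    R,t=cam(s); return t+R@(np.linalg.inv(s['mtx'])@np.array([u,v,1.]))*s['z_map'][int(round(v)),int(round(u))]
def cloud(s):
    R,t=cam(s); v,u=np.mgrid[:384,:512]; p=np.stack([u,v,np.ones_like(u)],-1).reshape(-1,3)@np.linalg.inv(s['mtx']).T
    return (p*s['z_map'].reshape(-1,1))@R.T+t
def proj(s,P):
    R,t=cam(s); q=s['mtx']@(R.T@(np.array(P)-t)); return q[:2]/q[2]
def crop(s,x0,y0,w,h,k,name):
    c=cv2.resize(s['color'][y0:y0+h,x0:x0+w],None,fx=k,fy=k,interpolation=cv2.INTER_CUBIC)
    cv2.imwrite(name,c)
E
python3 - <<'E'
from h import *
t=dict(np.load('top0.npz')); s=dict(np.load('scene0.npz'))
crop(t,170,125,108,90,7,'pics/t1.png'); crop(s,200,190,100,95,6,'pics/s1.png')
P=cloud(t); 
m=(P[:,2]>.045)&(P[:,2]<.065)&(abs(P[:,0]-.55)<.3)&(P[:,1]>-.2)&(P[:,1]<.3)
r=cv2.minAreaRect(P[m][:,:2].astype(np.float32)*1000); print(m.sum(),r)
E
```

```text
3037 ((586.4363403320312, 109.62027740478516), (362.19622802734375, 203.00180053710938), 68.28726196289062)
```

View pics/t1.png

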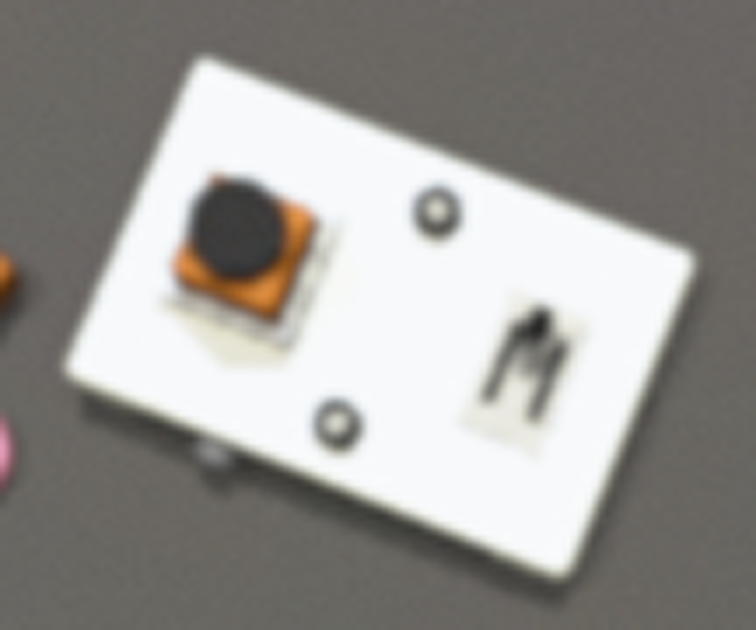

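View pics/s1.png

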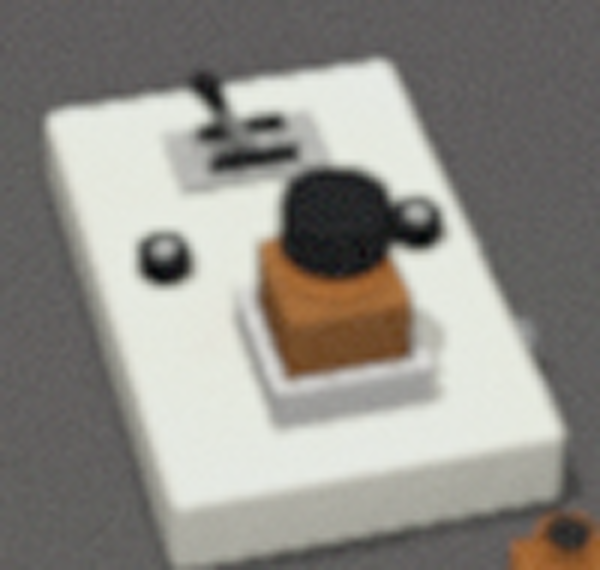

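Run:
```python
from h import *
t=dict(np.load('top0.npz')); s=dict(np.load('scene0.npz'))
f=lambda x,y,k,o:((x+.5)/k-.5+o[0],(y+.5)/k-.5+o[1])
T=[f(*c,7,(170,125)) for c in [(203,57),(695,258),(568,580),(67,372)]]
S=[f(*c,6,(200,190)) for c in [(45,112),(388,58),(565,440),(172,508)]]
for n,c,L in(('top',t,T),('sc',s,S)):
    W=np.array([ray(c,*p,.055)[:2] for p in L]); print(n,W.round(4).tolist(),'ctr',W.mean(0).round(4),[round(float(np.linalg.norm(W[i]-W[i-1])),4) for i in range(4)])
    for i in range(4): print(np.degrees(np.arctan2(*(W[i]-W[i-1])[::-1])).round(1),end=' ')
    print()
print('cap top', ray(t,*f(237,229,7,(170,125)),.163), dep(t,*f(237,229,7,(170,125))), ray(s,*f(337,192,6,(200,190)),.163), dep(s,*f(337,200,6,(200,190))))
print('tip top', ray(t,*f(540,320,7,(170,125)),.108), dep(t,*f(540,320,7,(170,125))),ray(s,*f(205,85,6,(200,190)),.108))
print('mounts', ray(t,*f(437,212,7,(170,125)),.071), ray(t,*f(338,424,7,(170,125)),.071))
P=cloud(t)
m=(P[:,2]>.145)&(P[:,2]<.19)&(abs(P[:,0]-.6)<.2)&(abs(P[:,1]-.17)<.15)
print('capcloud',m.sum(),P[m].mean(0),P[m].min(0),P[m].max(0))
```

```text
top [[0.7279, 0.1881], [0.6123, -0.0968], [0.4261, -0.0252], [0.5429, 0.2619]] ctr [0.5773 0.082 ] [0.1991, 0.3074, 0.1994, 0.3099]
-21.8 -112.1 159.0 67.9 
sc [[0.6125, -0.09], [0.428, -0.0165], [0.5468, 0.273], [0.7277, 0.1969]] ctr [0.5787 0.0909] [0.3091, 0.1986, 0.313, 0.1963]
-111.9 158.3 67.7 -22.8 
cap top [0.60561074 0.15673538 0.163     ] [0.60554764 0.15670663 0.16332048] [0.60240651 0.15881342 0.163     ] [0.60619283 0.16372932 0.1632416 ]
tip top [ 0.56638123 -0.00804898  0.108     ] [ 0.56461185 -0.00803999  0.118398  ] [ 0.5653984  -0.00285792  0.108     ]
mounts [0.63458427 0.05116882 0.071     ] [0.51206534 0.10566202 0.071     ]
capcloud 184 [0.60595985 0.15883093 0.16166292] [0.57844028 0.1322106  0.14525896] [0.63437776 0.18625709 0.18034515]
```

Run:
```python
from h import *
for n in('top','scene'):
    c=dict(np.load(n+'0.npz')); P=cloud(c)
    m=(abs(P[:,2]-.163)<.006)&(abs(P[:,0]-.606)<.045)&(abs(P[:,1]-.16)<.045)
    q=P[m]; (x,y),r=cv2.minEnclosingCircle(q[:,:2].astype(np.float32)); print(n,m.sum(),q.mean(0),x,y,r)
    print(q.min(0),q.max(0))
    for ctr in [(.578,.086)]:
        im=cv2.resize(c['color'],None,fx=6,fy=6,interpolation=cv2.INTER_CUBIC)
        a=np.radians(-22);X=np.array([np.cos(a),np.sin(a)]);Y=np.array([-np.sin(a),np.cos(a)])
        W=lambda x,y,z:[*(np.array(ctr)+x*X+y*Y),z]
        pr=lambda L:np.array([(proj(c,p)+.5)*6-.5 for p in L]).round().astype(np.int32)
        cv2.polylines(im,[pr([W(.1,.155,.055),W(-.1,.155,.055),W(-.1,-.155,.055),W(.1,-.155,.055)])],True,(0,0,255),1)
        th=np.linspace(0,6.28,40)
        cv2.polylines(im,[pr([W(.028*np.cos(k),.08+.028*np.sin(k),.163) for k in th])],True,(0,255,0),1)
        cv2.polylines(im,[pr([W(0,-.09,.063),W(.056*np.sin(.5),-.09,.112)])],True,(255,0,255),1)
        x0,y0=(170,125) if n=='top' else(200,190)
        cv2.imwrite(f'pics/{n}ov.png',im[y0*6:(y0+96)*6,x0*6:(x0+110)*6])
```

```text
top 140 [0.60672018 0.15918397 0.16279712] 0.6067410111427307 0.15899944305419922 0.028202975168824196
[0.57961286 0.13223407 0.15706113] [0.63437776 0.18574091 0.16888799]
scene 215 [0.60805218 0.16331647 0.16238131] 0.6069926619529724 0.16045232117176056 0.030654750764369965
[0.57826107 0.13404939 0.15736838] [0.63740088 0.19053374 0.16844162]
```

View pics/topov.png

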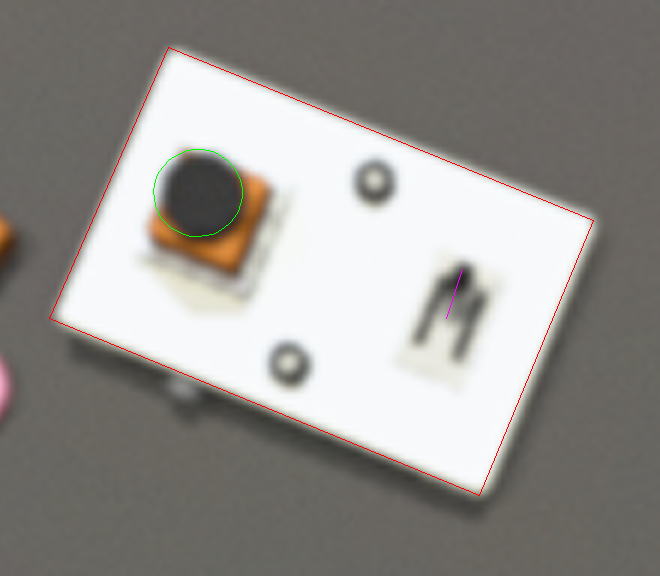

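View pics/sceneov.png

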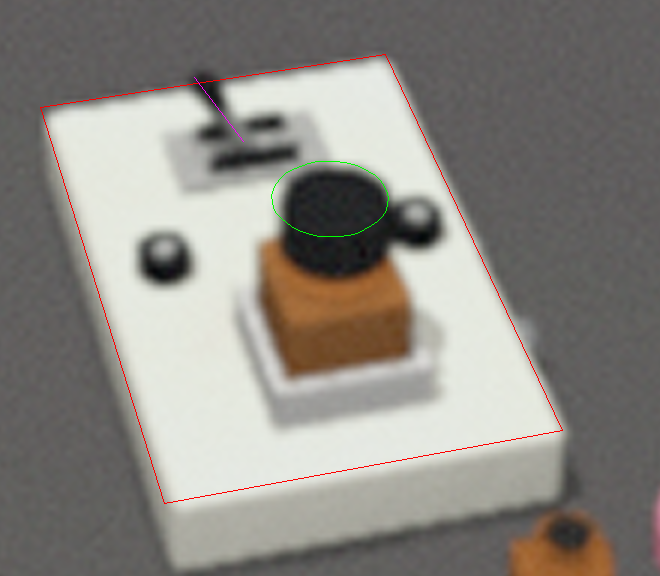

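The top view fits best about 3 mm one way in y and the scene view about 3 mm the other. The compromise is shaker centre (0.578, 0.086) with yaw -22°. That puts the cap at (0.608, 0.160), the toggle hinge at (0.544, 0.003) and the tip at (0.569, -0.0075), and the direct sightings agree. I'm moving to the far side of the toggle with the fingers shut.

{"method": "send_rows", "body": {"commands": [[1,[0.085,-0.168,0],[0,0,0]],[1,[0.085,-0.168,0],[0,0,0]],[1,[0.085,-0.168,0],[0,0,0]],[1,[0.085,-0.168,0],[0,0,0]],[1,[0.085,-0.168,0],[0,0,0]],[1,[0.085,-0.168,0],[0,0,0]],[1,[0.085,-0.168,0],[0,0,0]],[1,[0.085,-0.168,0],[0,0,0]],[1,[0.085,-0.168,0],[0,0,0]],[1,[0.085,-0.168,0],[0,0,0]],[1,[0.085,-0.168,0],[0,0,0]],[1,[0.085,-0.168,0],[0,0,0]]]}}

```text
clock: 1.3
tool_pos: [0.5445, 0.0887, 0.2204]
orientation: [180.0, -0.4, -114.8]
force: [1.9, 0.8, 0.2]
opening: 0.0012
```

{"method": "send_rows", "body": {"commands": [[1,[0.08,-0.147,0],[0,0,0.003]],[1,[0.08,-0.147,0],[0,0,0.003]],[1,[0.08,-0.147,0],[0,0,0.003]],[1,[0,0,0],[0,0,0]],[1,[0,0,0],[0,0,0]]]}}

```text
clock: 1.8
tool_pos: [0.6065, -0.0328, 0.218]
orientation: [179.8, -0.6, -111.8]
force: [0.1, -0.1, 0.6]
opening: 0.0006
```

Run:
```python
from plant import sensors, snapshot
from h import *
o=sensors.get_obs(); print(o['tool_pos'],o['orientation'],o['force'],o['joint_pos'])
t=snapshot('top'); s=snapshot('scene')
crop(t,170,110,130,110,6,'pics/t2.png'); crop(s,180,150,130,110,6,'pics/s2.png')
```

```text
[ 0.60654063 -0.03281797  0.21798761] [ 179.7928654    -0.58720341 -111.8132724 ] [ 0.0871491  -0.11182495  0.64919539] [ 15.53300467  14.80213361  -8.79310291   0.37081999 -66.92608791
  52.50577787]
```

View pics/s2.png

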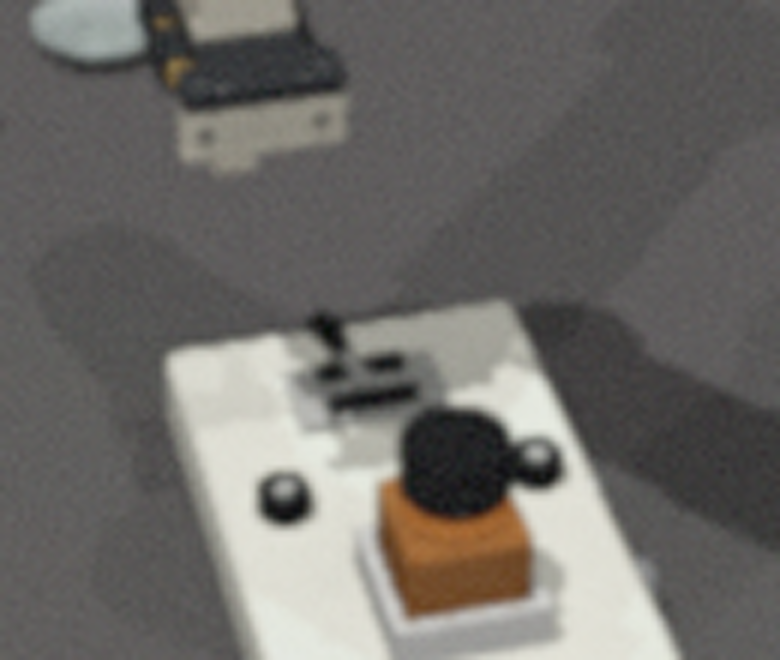

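View pics/t2.png

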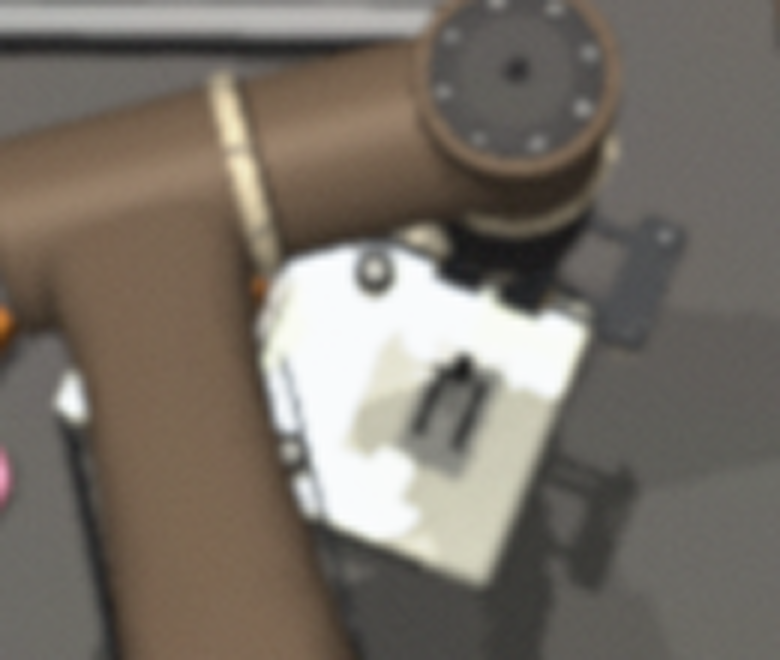

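Run:
```python
from plant import sensors, snapshot
from h import *
o=sensors.get_obs(); 
s=snapshot('scene'); R=Ro.from_euler('xyz',o['orientation'],degrees=True).as_matrix()
for d in([0,0,0],[.021,0,0],[-.021,0,0],[0,.0095,0],[0,-.0095,0],[0,0,-.019]):
    p=proj(s,o['tool_pos']+R@np.array(d)); print(d,((p-[180,150]+.5)*6-.5).round(0))
```

```text
[0, 0, 0] [226. 156.]
[0.021, 0, 0] [217. 133.]
[-0.021, 0, 0] [235. 180.]
[0, 0.0095, 0] [244. 154.]
[0, -0.0095, 0] [208. 159.]
[0, 0, -0.019] [225. 126.]
```

Run:
```python
from plant import sensors, snapshot
from h import *
s=snapshot('scene'); crop(s,180,130,70,56,11,'pics/s3.png')
P=cloud(s).reshape(384,512,3)
for v,u in [(156+10,215),(150+20,215),(170,230),(174,215),(174,230),(177,219),(177,215),(172,212),(168,212)]: print(u,v,P[v,u].round(3))
```

```text
215 166 [0.666 0.051 0.323]
215 170 [0.665 0.048 0.307]
230 170 [0.622 0.06  0.297]
215 174 [0.661 0.042 0.289]
230 174 [ 0.391 -0.273 -0.001]
219 177 [ 0.612 -0.014  0.226]
215 177 [ 0.622 -0.02   0.227]
212 172 [0.67  0.041 0.299]
212 168 [0.671 0.043 0.313]
```

View pics/s3.png

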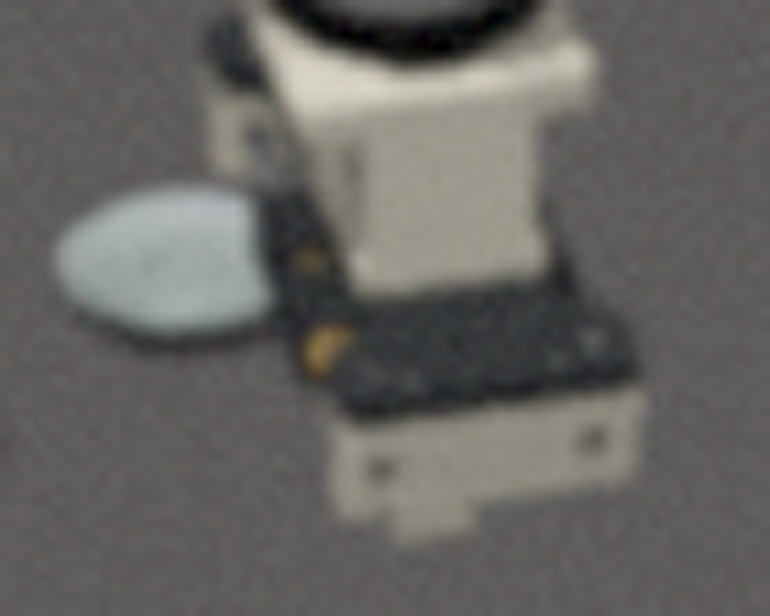

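Seen closely, the wide block is the gripper body and the fingertip under it agrees with the projected TCP to about 1 px. I'm descending behind the toggle.

{"method": "send_rows", "body": {"commands": [[1,[0.014,0.036,-0.08],[0,0,0]],[1,[0,0,-0.1],[0,0,0]],[1,[0,0,-0.1],[0,0,0]],[1,[0,0,-0.1],[0,0,0]],[1,[0,0,-0.05],[0,0,0]],[1,[0,0,0],[0,0,0]]]}}

```text
clock: 2.6
tool_pos: [0.6096, -0.0143, 0.1118]
orientation: [-179.8, -0.3, -111.0]
force: [-0.7, -0.1, 0.5]
opening: 0.0005
```

Run:
```python
from plant import sensors, snapshot
from h import *
o=sensors.get_obs(); print(o['tool_pos'],o['orientation'],o['force'])
d=o['tool_pos'][:2]-[.5443,.0026]; a=np.radians(-22); print('xs',d@[np.cos(a),np.sin(a)],'ys',d@[-np.sin(a),np.cos(a)])
t=snapshot('top'); s=snapshot('scene')
crop(t,220,140,70,60,8,'pics/t3.png'); crop(s,190,160,90,80,8,'pics/s4.png')
```

```text
[ 0.60961476 -0.01431108  0.11180161] [-179.80712041   -0.30614853 -111.0414146 ] [-0.67970083 -0.09481893  0.4837685 ]
xs 0.06689378979411743 ys 0.008787661413112005
```

View pics/s4.png

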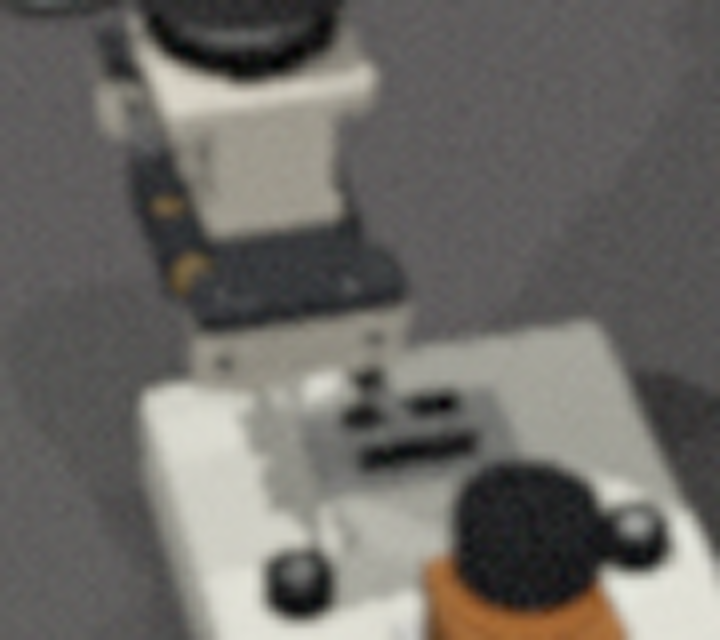

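View pics/t3.png

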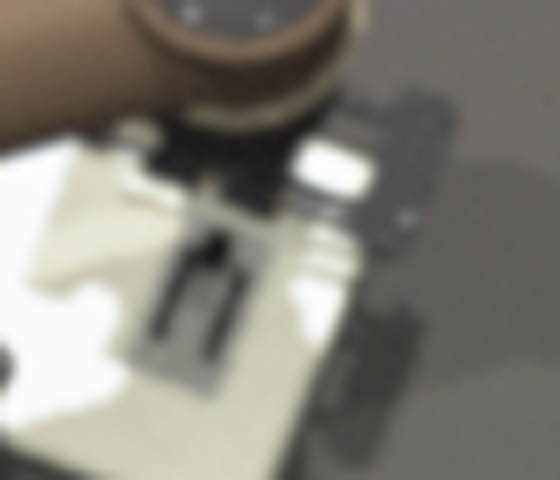

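{"method": "send_rows", "body": {"commands": [[1,[-0.012,-0.03,-0.04],[0,0,0]],[1,[0,0,-0.035],[0,0,0]],[1,[0,0,0],[0,0,0]],[1,[0,0,0],[0,0,0]]]}}

```text
clock: 3.1
tool_pos: [0.6096, -0.0223, 0.097]
orientation: [-179.4, -0.1, -111.0]
force: [-0.1, 0.3, -0.5]
opening: 0.0006
```

{"method": "send_rows", "body": {"commands": [[1,[-0.037,0.015,0],[0,0,0]],[1,[-0.03,0.012,0],[0,0,0]],[1,[-0.03,0.012,0],[0,0,0]],[1,[-0.03,0.012,0],[0,0,0]]]}}

```text
clock: 3.5
tool_pos: [0.5773, -0.0091, 0.0983]
orientation: [-179.2, 0.0, -111.0]
force: [2.7, -1.7, 2.9]
opening: 0.0006
```

{"method": "send_rows", "body": {"commands": [[1,[-0.03,0.012,0],[0,0,0]],[1,[-0.03,0.012,0],[0,0,0]]]}}

```text
clock: 3.7
tool_pos: [0.5612, -0.0023, 0.0992]
orientation: [-179.1, 0.1, -111.0]
force: [0.5, -0.5, 0.4]
opening: 0.0007
```

{"method": "send_rows", "body": {"commands": [[1,[-0.02,0.008,0],[0,0,0]]]}}

```text
clock: 3.8
tool_pos: [0.555, 0.0001, 0.0991]
orientation: [-179.2, 0.1, -111.0]
force: [-0.6, 0.1, 0.4]
opening: 0.0002
```

Run:
```python
from plant import sensors, snapshot
from h import *
o=sensors.get_obs(); print(o['tool_pos'],o['orientation'],o['force'])
d=o['tool_pos'][:2]-[.5443,.0026]; a=np.radians(-22); print('xs',d@[np.cos(a),np.sin(a)],'ys',d@[-np.sin(a),np.cos(a)])
t=snapshot('top'); s=snapshot('scene')
crop(t,220,140,70,60,8,'pics/t4.png'); crop(s,190,160,90,80,8,'pics/s5.png')
```

```text
[5.54966755e-01 5.80476906e-05 9.90942956e-02] [-1.79167999e+02  5.13535435e-02 -1.11015903e+02] [-0.57445027  0.13815485  0.4349406 ]
xs 0.010842275397908979 ys 0.0016389797285771388
```

View pics/s5.png

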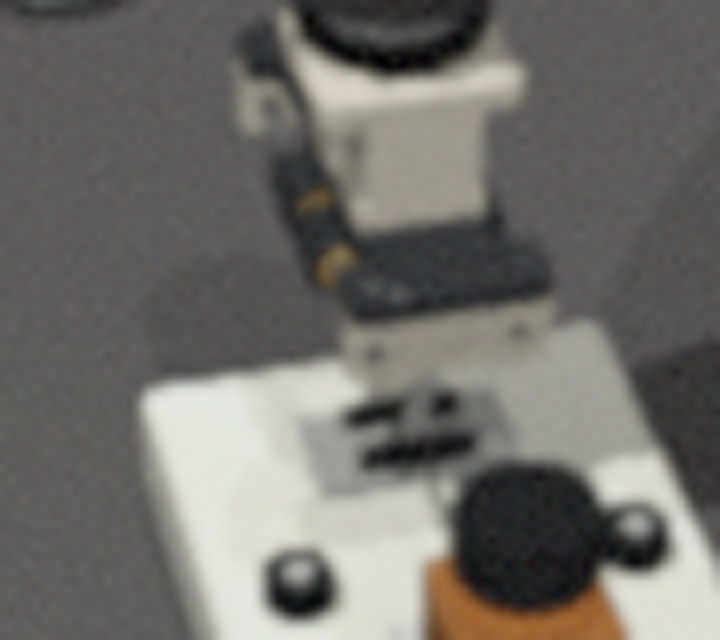

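View pics/t4.png

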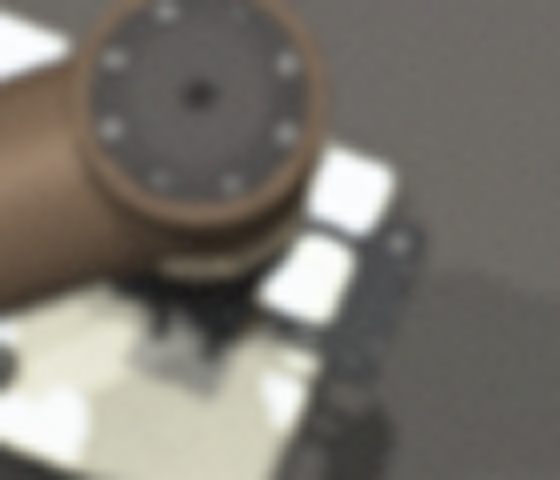

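{"method": "send_rows", "body": {"commands": [[1,[0.03,-0.012,0.02],[0,0,0]],[1,[0,0,0.12],[0,0,0]],[1,[0,0,0.16],[0,0,0]],[1,[0,0,0.16],[0,0,0]],[0,[0.04,0.1,0.04],[0,0,0]],[0,[0.04,0.15,0],[0,0,0]],[0,[0.05,0.15,0],[0,0,0]],[0,[0.05,0.15,0],[0,0,0]],[0,[0,0.06,0],[0,0,0]],[0,[0,0,0],[0,0,0]],[0,[0,0,0],[0,0,0]]]}}

```text
clock: 5.0
tool_pos: [0.6137, 0.1521, 0.2315]
orientation: [-179.2, -0.0, -111.2]
force: [0.3, -0.9, -0.3]
opening: 0.0506
```

```bash
cat > look.py <<'E'
import sys
from plant import sensors, snapshot
from h import *
n=sys.argv[1]; k=float(sys.argv[2]) if len(sys.argv)>2 else 7
o=sensors.get_obs(); print(o['clock'],o['tool_pos'],o['orientation'],o['force'],o['moment'],o['opening'],o['joint_pos'].round(1))
s=snapshot('scene'); crop(s,195,150,105,85,7,f'pics/s{n}.png')
t=snapshot('top'); crop(t,170,120,108,85,7,f'pics/t{n}.png')
np.savez('last_s.npz',**s); np.savez('last_t.npz',**t)
p=proj(s,o['tool_pos']); print('tcp in scene crop',(p-[195,150]+.5)*7)
E
python3 look.py 6
```

```text
5.0 [0.61367235 0.15212849 0.23147185] [-1.79249797e+02 -1.07325369e-02 -1.11199610e+02] [ 0.25419929 -0.93801015 -0.27756587] [-0.08594312  0.0029213   0.03020763] 0.050580951098837326 [ 32.   16.   -5.4   0.7 -68.1  36.6]
tcp in scene crop [400.02370672 376.27695667]
```

View pics/s6.png

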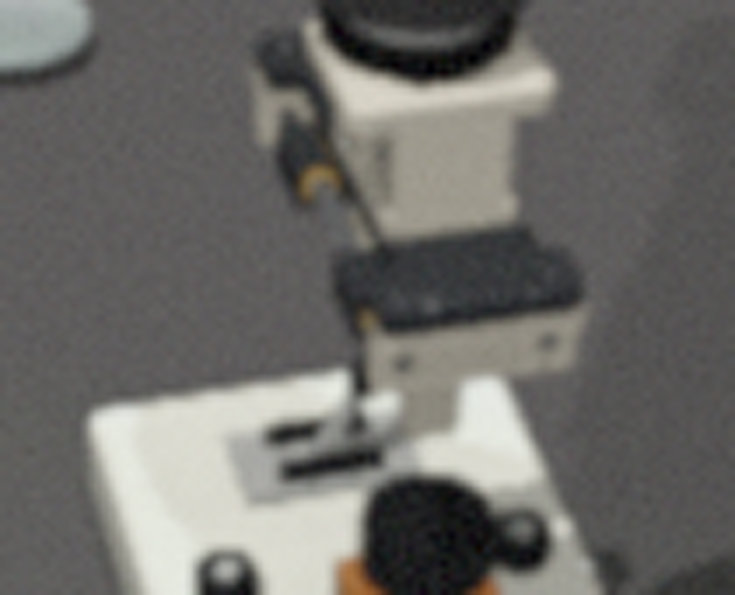

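View pics/t6.png

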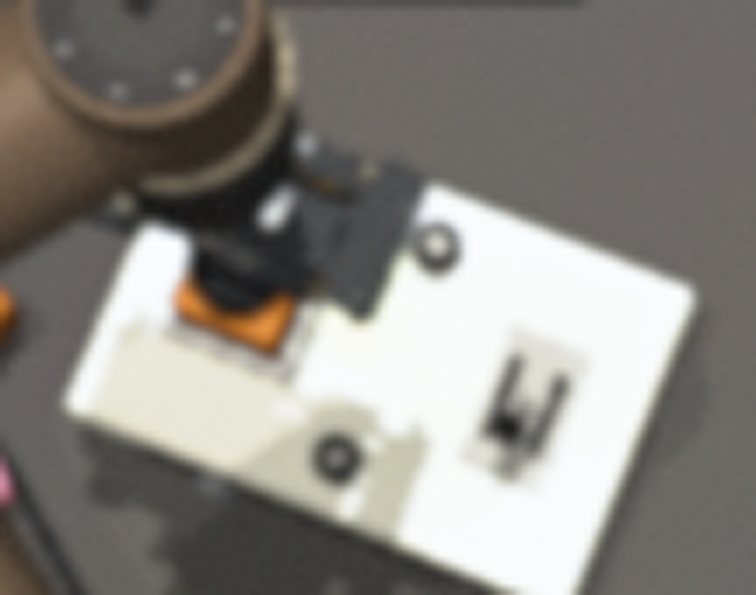

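The top view shows the lever tip now at crop (503,420), the front side of its slot, so the toggle is off. I'm centring over the cap at (0.608, 0.160) with the jaws open.

{"method": "send_rows", "body": {"commands": [[0,[-0.023,0.032,-0.08],[0,0,0]],[0,[0,0,-0.08],[0,0,0]],[0,[0,0,0],[0,0,0]],[0,[0,0,0],[0,0,0]],[0,[0,0,0],[0,0,0]]]}}

```text
clock: 5.6
tool_pos: [0.6082, 0.1547, 0.1938]
orientation: [-179.1, 0.1, -111.5]
force: [-0.0, -0.1, 0.3]
opening: 0.0872
```

```bash
python3 look.py 7
```

```text
5.6 [0.60822049 0.15470344 0.19375858] [-1.79107576e+02  9.79318471e-02 -1.11536709e+02] [-0.01425066 -0.0961011   0.26639653] [-0.00486264  0.00577209 -0.01475709] 0.08720129972493322 [ 32.5  16.9  -9.3   0.7 -63.2  35.6]
tcp in scene crop [412.94151003 447.18329075]
```

View pics/s7.png

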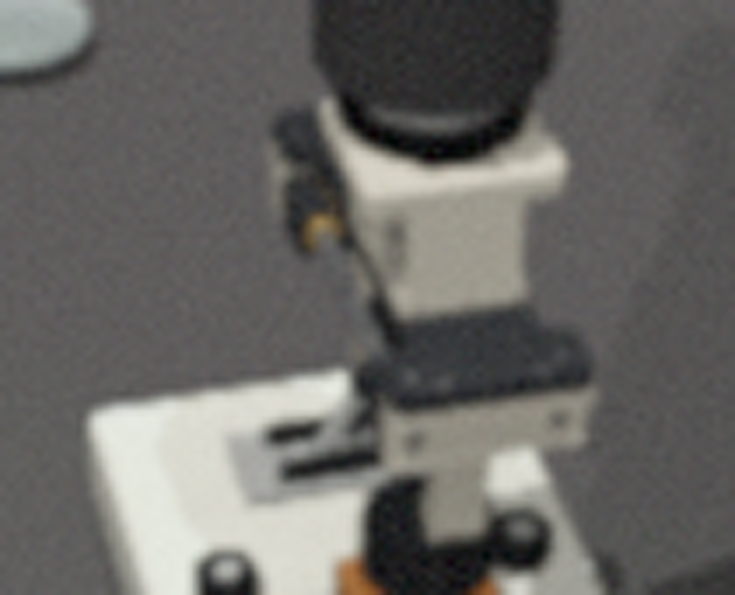

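View pics/t7.png

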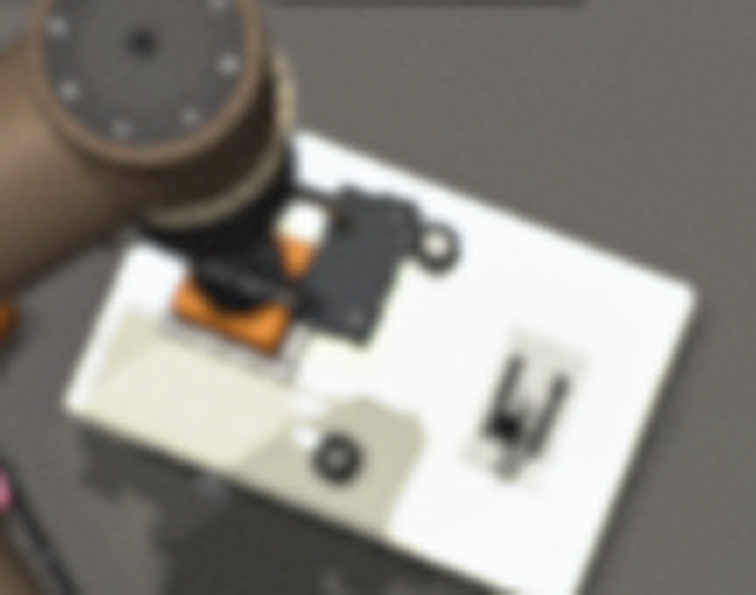

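Run:
```python
from plant import sensors
from h import *
o=sensors.get_obs(); s=dict(np.load('last_s.npz')); R=Ro.from_euler('xyz',o['orientation'],degrees=True).as_matrix()
q=lambda P:((proj(s,P)-[195,150]+.5)*7-.5).round(0)
for sx in(1,-1):
  for x in(.0436,.0645):
    for y in(-.0095,.0095): print(sx,x,y,q(o['tool_pos']+R@np.array([sx*x,y,0])))
th=np.linspace(0,2*np.pi,60)
for c in [(.608,.160),(.6065,.1605),(.608,.163)]:
  L=np.array([q([c[0]+.028*np.cos(t),c[1]+.028*np.sin(t),z]) for t in th for z in(.135,.163)])
  print(c,'cap silhouette x',L.min(0),L.max(0))
```

```text
1 0.0436 -0.0095 [362. 386.]
1 0.0436 0.0095 [406. 379.]
1 0.0645 -0.0095 [349. 356.]
1 0.0645 0.0095 [392. 350.]
-1 0.0436 -0.0095 [419. 518.]
-1 0.0436 0.0095 [465. 510.]
-1 0.0645 -0.0095 [434. 551.]
-1 0.0645 0.0095 [480. 544.]
(0.608, 0.16) cap silhouette x [351. 467.] [487. 607.]
(0.6065, 0.1605) cap silhouette x [354. 467.] [491. 606.]
(0.608, 0.163) cap silhouette x [355. 471.] [492. 611.]
```

{"method": "send_rows", "body": {"commands": [[0,[-0.005,0.03,0],[0.001,0.0023,0]],[0,[0,0,0],[0,0,0]],[0,[0,0,-0.06],[0,0,0]],[0,[0,0,-0.06],[0,0,0]],[0,[0,0,0],[0,0,0]],[0,[0,0,0],[0,0,0]]]}}

```text
clock: 6.3
tool_pos: [0.609, 0.1645, 0.1668]
orientation: [-179.9, 0.4, -111.5]
force: [0.0, -0.2, 0.4]
opening: 0.0875
```

```bash
python3 look.py 8
```

```text
6.3 [0.6090246  0.16450496 0.16676714] [-179.87305353    0.40085376 -111.48619192] [ 0.0106192  -0.23924798  0.41602037] [-0.06749491  0.01815151  0.01538499] 0.0874763973890768 [ 32.7  18.7 -10.1  -0.2 -60.8  35.9]
tcp in scene crop [424.62004915 511.01541636]
```

View pics/s8.png

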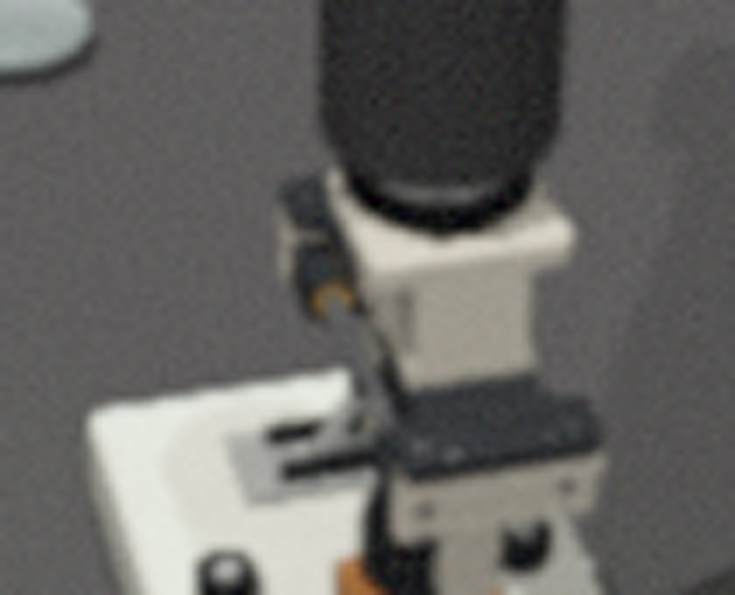

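{"method": "send_rows", "body": {"commands": [[0,[-0.006,-0.008,-0.04],[0,0,0]],[0,[0,0,-0.05],[0,0,0]],[0,[0,0,-0.03],[0,0,0]],[0,[0,0,0],[0,0,0]],[0,[0,0,0],[0,0,0]]]}}

```text
clock: 6.9
tool_pos: [0.6075, 0.1624, 0.1351]
orientation: [-179.8, 0.5, -111.5]
force: [0.9, 0.3, 0.1]
opening: 0.0876
```

{"method": "send_rows", "body": {"commands": [[1,[0,0,0],[0,0,0]],[1,[0,0,0],[0,0,0]],[1,[0,0,0],[0,0,0]]]}}

```text
clock: 7.2
tool_pos: [0.6078, 0.1625, 0.1356]
orientation: [-179.8, 0.5, -111.5]
force: [-0.1, -0.9, -0.1]
opening: 0.069
```

{"method": "send_rows", "body": {"commands": [[1,[0,0,0],[0,0,0]],[1,[0,0,0],[0,0,0]],[1,[0,0,0],[0,0,0]]]}}

```text
clock: 7.5
tool_pos: [0.6074, 0.1612, 0.1361]
orientation: [-179.8, 0.4, -111.5]
force: [0.5, -2.7, -2.5]
opening: 0.0561
```

```bash
python3 look.py 9
```

```text
7.5 [0.60736199 0.16124399 0.13606053] [-179.8180256     0.37514462 -111.49313746] [ 0.47082691 -2.74953027 -2.46378794] [-0.79350093 -0.0461623   0.04580734] 0.05606007866717995 [ 32.6  20.  -12.6  -0.1 -57.   36. ]
tcp in scene crop [421.47524198 561.51901365]
```

View pics/s9.png

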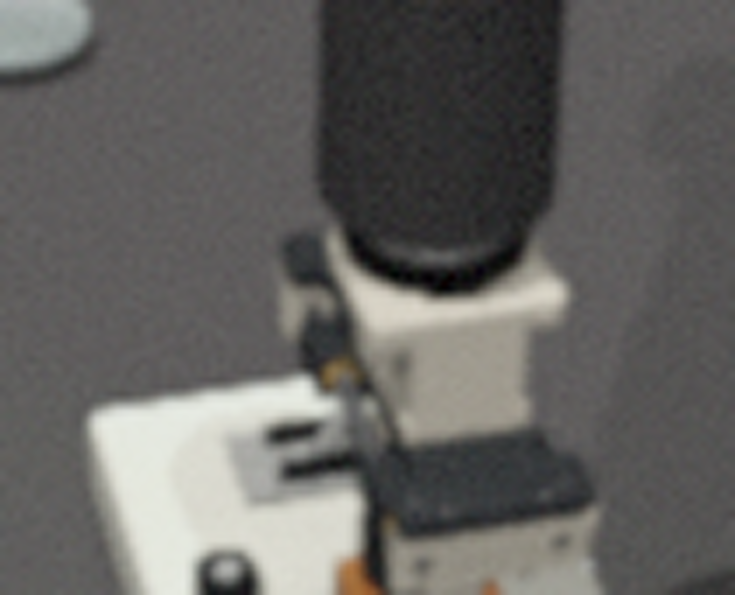

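The gripper opening of 56.1 mm matches the cap's diameter, and the side forces are small. I'm turning anticlockwise.

{"method": "send_rows", "body": {"commands": [[1,[0,0,0],[0,0,0.01]],[1,[0,0,0],[0,0,0.01]],[1,[0,0,0],[0,0,0.01]]]}}

```text
clock: 7.9
tool_pos: [0.6076, 0.1617, 0.1361]
orientation: [-179.8, 0.5, -100.4]
force: [-2.2, -1.4, 2.5]
opening: 0.0557
```

```bash
python3 look.py 10
```

```text
7.9 [0.60761513 0.16173818 0.13610649] [-179.80019025    0.46391815 -100.44735458] [-2.20960923 -1.42105191  2.54997394] [-0.31936742  0.55834366 -0.12444554] 0.05568858810321612 [ 32.5  20.  -12.5  -0.2 -57.   47.1]
tcp in scene crop [421.71668371 562.30799946]
```

{"method": "send_rows", "body": {"commands": [[1,[0,0,0.0006],[0,0,0.01]],[1,[0,0,0.0006],[0,0,0.01]],[1,[0,0,0.0006],[0,0,0.01]],[1,[0,0,0.0006],[0,0,0.01]],[1,[0,0,0.0006],[0,0,0.01]]]}}

```text
clock: 8.5
tool_pos: [0.607, 0.1624, 0.1369]
orientation: [-179.9, 0.5, -82.6]
force: [-0.4, -2.7, 0.7]
opening: 0.0561
```

```bash
python3 look.py 11
```

```text
8.5 [0.60699845 0.16239903 0.1368733 ] [-179.85075844    0.52600666  -82.5893753 ] [-0.37878318 -2.69740794  0.7406873 ] [-0.88099936  0.12827398 -0.11815962] 0.05607434294236336 [ 32.5  20.  -12.3  -0.5 -57.3  65.2]
tcp in scene crop [423.89532874 561.19399416]
```

{"method": "send_rows", "body": {"commands": [[1,[0,0,0.0006],[0,0,0.01]],[1,[0,0,0.0006],[0,0,0.01]],[1,[0,0,0.0006],[0,0,0.01]],[1,[0,0,0.0006],[0,0,0.01]],[1,[0,0,0.0006],[0,0,0.01]],[1,[0,0,0.0006],[0,0,0.01]],[1,[0,0,0.0006],[0,0,0.006]],[1,[0,0,0],[0,0,0]],[1,[0,0,0],[0,0,0]]]}}

```text
clock: 9.5
tool_pos: [0.6073, 0.1629, 0.1387]
orientation: [-179.8, 0.5, -59.7]
force: [-0.8, -1.5, 0.8]
opening: 0.0559
```

```bash
python3 look.py 12
```

```text
9.5 [0.6073495  0.16288776 0.13867117] [-179.78053952    0.5363519   -59.71874488] [-0.77522909 -1.50273531  0.79747422] [-0.83287332  0.1936478   0.0644179 ] 0.055927116610293856 [ 32.4  20.  -11.9  -0.6 -57.8  88.2]
tcp in scene crop [424.0309672  558.89583574]
```

View pics/s12.png

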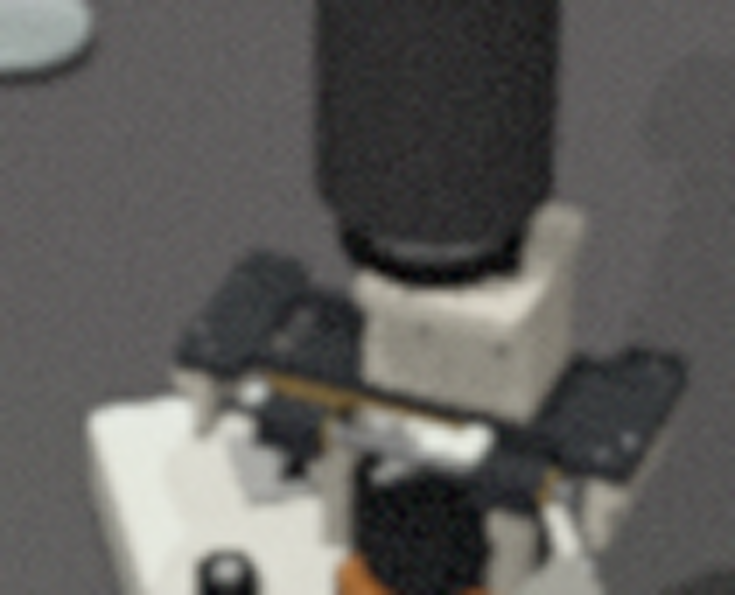

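View pics/t12.png

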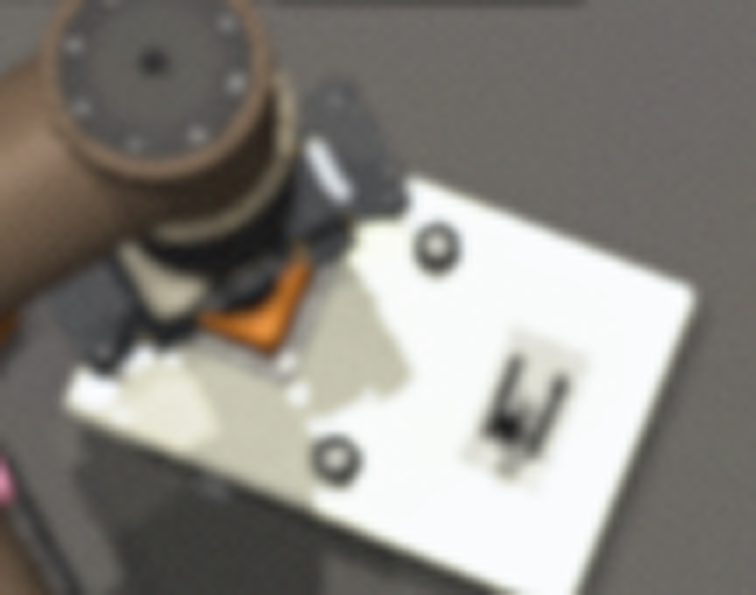

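The tool has turned 52° with no vertical load. I'm going to about 61°, then testing with a small lift.

{"method": "send_rows", "body": {"commands": [[1,[0,0,0],[0,0,0.01]],[1,[0,0,0],[0,0,0.01]],[1,[0,0,0],[0,0,0.004]],[1,[0,0,0],[0,0,0]],[1,[0,0,0.008],[0,0,0]],[1,[0,0,0.008],[0,0,0]]]}}

```text
clock: 10.2
tool_pos: [0.6072, 0.1631, 0.1421]
orientation: [-179.8, 0.6, -51.2]
force: [0.1, -1.9, -1.9]
opening: 0.0558
```

{"method": "send_rows", "body": {"commands": [[1,[0,0,0.012],[0,0,0]],[1,[0,0,0],[0,0,0]]]}}

```text
clock: 10.4
tool_pos: [0.6074, 0.1631, 0.1455]
orientation: [-179.8, 0.6, -51.3]
force: [0.8, -1.6, 0.3]
opening: 0.0556
```

```bash
python3 look.py 13
```

```text
10.4 [0.60736214 0.16309154 0.14548922] [-179.79812821    0.55809604  -51.30460575] [ 0.78684537 -1.5824491   0.30746697] [-0.77448667 -0.12304634  0.06399537] 0.05557206347407405 [ 32.4  19.8 -11.3  -0.7 -58.8  96.6]
tcp in scene crop [424.64909257 546.77981219]
```

View pics/s13.png

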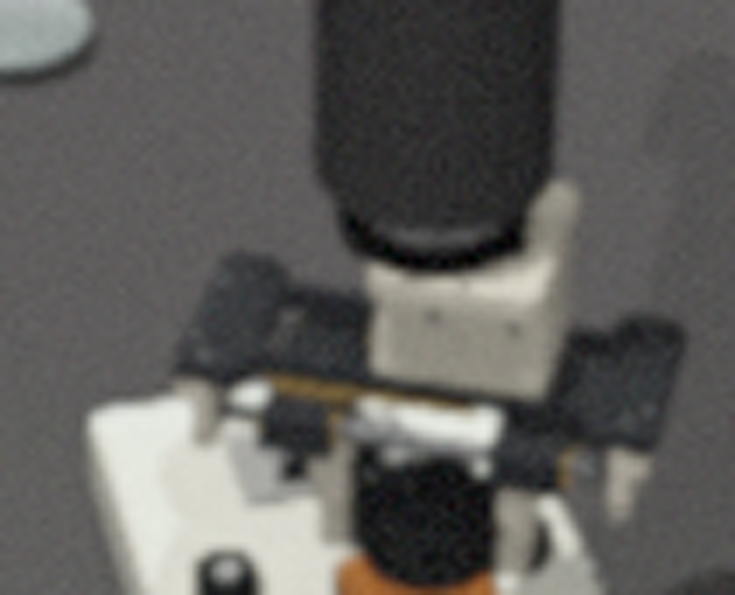

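The force stays near zero, so the jar's weight isn't coming up. I'm lifting 10 mm, then checking the jar.

{"method": "send_rows", "body": {"commands": [[1,[0,0,0.02],[0,0,0]],[1,[0,0,0.02],[0,0,0]],[1,[0,0,0],[0,0,0]]]}}

```text
clock: 10.8
tool_pos: [0.6074, 0.1636, 0.156]
orientation: [-179.8, 0.6, -51.3]
force: [-0.1, 0.1, 0.8]
opening: 0.0559
```

```bash
sed -i 's/195,150,105,85,7/215,190,75,65,10/' look.py; python3 look.py 14
```

```text
10.8 [0.60737198 0.16356655 0.15601925] [-179.76432472    0.58544627  -51.30679616] [-0.07970316  0.14019004  0.77978396] [-0.11030259 -0.05951295  0.0058758 ] 0.05587407545492919 [ 32.4  19.2 -10.6  -0.7 -60.   96.6]
tcp in scene crop [425.86587537 528.12422463]
```

View pics/s14.png

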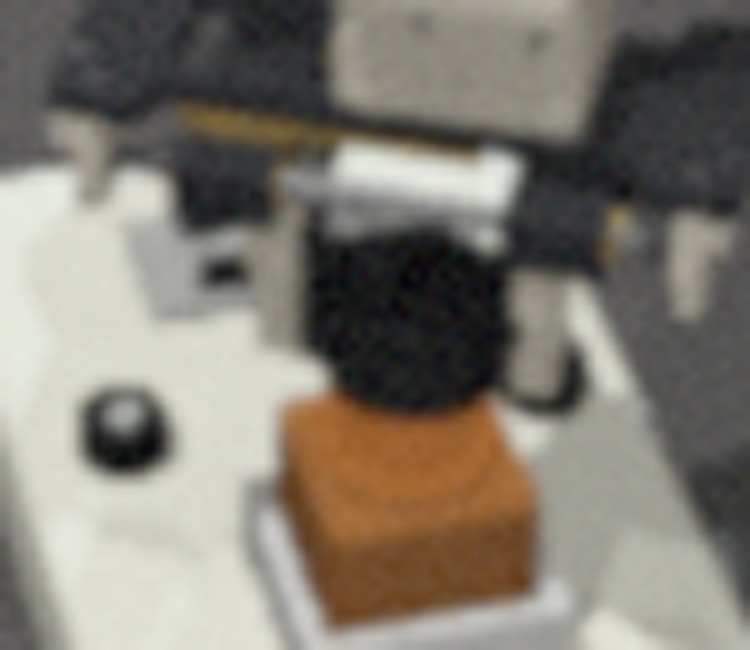

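The jar is still seated in its nest and the cap is rising off it. I'm lifting to the final height.

{"method": "send_rows", "body": {"commands": [[1,[0,0,0.024],[0,0,0]],[1,[0,0,0.024],[0,0,0]],[1,[0,0,0.024],[0,0,0]],[1,[0,-0.004,0.016],[0,0,0]],[1,[0,0,0],[0,0,0]],[1,[0,0,0],[0,0,0]],[1,[0,0,0],[0,0,0]]]}}

```text
clock: 11.6
tool_pos: [0.6071, 0.1628, 0.1798]
orientation: [-179.7, 0.6, -51.3]
force: [-0.9, 0.4, -0.6]
opening: 0.0558
```

```bash
python3 look.py 15
```

```text
11.6 [0.60714537 0.16282977 0.17979772] [-179.73693308    0.61146012  -51.3004811 ] [-0.91895713  0.4160585  -0.59593061] [-0.11718229 -0.03112609  0.05891059] 0.05578014968081111 [ 32.4  18.1  -8.9  -0.7 -62.8  96.6]
tcp in scene crop [426.44049709 482.81973704]
```

View pics/s15.png

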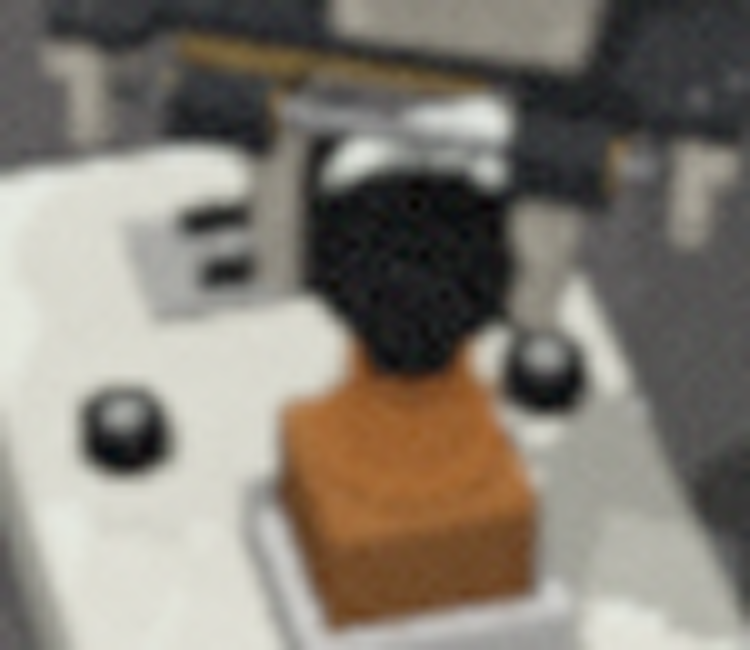

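View pics/t15.png

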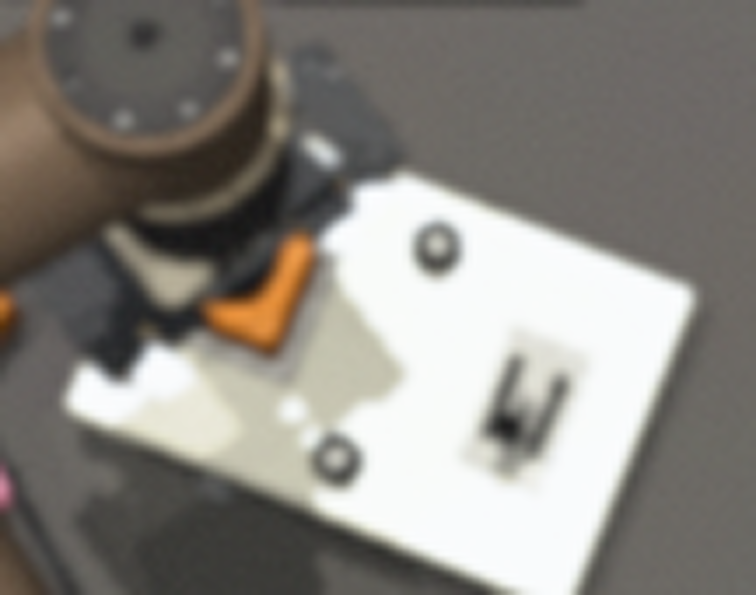

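Run:
```python
from plant import sensors
from h import *
s=dict(np.load('last_s.npz')); o=sensors.get_obs(); print(o['qvel'].round(2),o['tool_pos'],o['force'])
q=lambda P:((proj(s,P)-[215,190]+.5)*10-.5)
th=np.linspace(0,2*np.pi,60)
for n,z,r in[('cap top',.207,.028),('cap low',.179,.028),('rim',.157,.02),('seal',.163,.017),('rim@lift',.172,.02)]:
  L=np.array([q([.607+r*np.cos(t),.162+r*np.sin(t),z]) for t in th]); print(n,L.min(0).round(),L.max(0).round())
P=cloud(s).reshape(384,512,3)
for u,v in[(256,226),(256,224),(256,221),(256,218),(256,214),(256,210),(256,228),(256,231)]: print(u,v,P[v,u].round(4))
```

```text
[ 0.07  0.03  0.01  0.02 -0.01  0.08] [0.60706549 0.16277355 0.1796129 ] [ 0.17695358  0.26235873 -0.18717516]
cap top [310. 152.] [508. 277.]
cap low [310. 228.] [505. 354.]
rim [336. 303.] [475. 394.]
seal [347. 294.] [465. 371.]
rim@lift [337. 264.] [476. 354.]
256 226 [0.6118 0.1723 0.1604]
256 224 [0.6208 0.1833 0.1802]
256 221 [0.622  0.1844 0.1926]
256 218 [0.6213 0.1831 0.2023]
256 214 [0.615  0.1748 0.2082]
256 210 [0.6049 0.1616 0.2091]
256 228 [0.6141 0.1754 0.1561]
256 231 [0.6171 0.1796 0.1492]
```

The measured depth puts the cap's top at 0.209 and its lower edge at about 0.180, with the rim at about 0.157. The gap is about 23 mm and the black seal is visible in it. The toggle is off and the arm is at rest, so I'm handing in.

Run:
```python
from plant import sensors, order
print(order.close_job()); o=sensors.get_obs(); print(o['clock'],o['tool_pos'],o['force'],o['opening'])
```

```text
the job is handed in; nothing more can be done
None
the job is handed in; nothing more can be done
```

I threw the toggle to off first, pushing it with the shut fingers. I then gripped the cap, turned it about 60° anticlockwise, lifted it straight up and handed the job in still holding it, at about 12 s.

**Last checks:**
- **Toggle:** the top picture shows the lever leaning to the front.
- **Jar:** it is seated in its nest, and the wrist force showed none of its weight during the lift.
- **Cap:** it is level within about 1°, with the gripper opening at 55.8 mm on its 56 mm diameter. By depth its lower edge is about 23 mm above the rim, and it is centred to within an estimated 3 mm.
- **Other things:** both pucks look unmoved. I did not re-check the items on the bench itself, but the arm never went down near them.

**Disagreements:** the two cameras differed by about 5 mm in y. I settled that by comparing the fingertip with the cap in the same picture. The cap's own rotation could not be seen, so I took it from the tool's turn, its rise and the free lift. Handing in gave no verdict.

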